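Set the gib screw of a slide stage

ROBOT

A 6-joint arm with a two-finger parallel gripper is mounted at the origin on a cart in front of the work surface, level with it; the furniture and walls round the work are solid. World frame = base frame: x ahead of the robot, y to its left, z up, the work surface at z = 0. Lengths are in m, angles in rad, forces in N, time in s.
With the tool pointing down it reaches from about 0.375 to 0.975 m from the base axis. Payload 3.8 kg.
Tool frame: the origin (TCP) lies at the very end of the fingers, on their centre line; the grasp point (between the pads) lies bot.hold_point_z behind it (bot.hold_point_z is the distance from the TCP to the grasp point, in m); z points along the fingers, y is the line along which they close (so a half turn about z gives the same grasp; the last joint's range is limited). The gripper opens to 85 mm and grips with 20 to 120 N. Pads are 22 mm wide; open, the fingers measure 114 mm over their backs; the gripper's body (76 mm by 85 mm) begins 54 mm behind the grasp point. The pads swing forward as they close: fully open they stand 13 mm farther back than shut.
Start: joints at [-1.154, 0.264, 1.604, -0, 1.274, -0.037], TCP at [0.296, -0.607, 0.203] pointing down, gripper open.
Joint ranges: [-2.63, 2.63], [-0.94, 2.18], [0.31, 2.57], [-1.31, 4.45], [0, 2.66], [-2.55, 2.55]. Speed limits (rad/s): [2.57, 2.57, 3.14, 3.14, 3.14, 3.14].

INTERFACE

Orientations are given as a rotation vector (axis times angle).
In Python, from workcell import bot, status, read_camera, camera_info, finish_job gives the robot as it stands (bot), with the cameras as plain functions, the job as plain functions and the readings (status).
- The arm moves only by the tool jog_arm, called after "Call:" as a command line: name --argument value ..., lists and objects as JSON in quotes. Schema: {"type":"object","properties":{"segments":{"type":"array","items":{"type":"array","prefixItems":[{"type":"array","items":{"type":"number"},"minItems":3,"maxItems":3},{"type":"number"}],"minItems":2,"maxItems":2},"minItems":1,"maxItems":5},"jaw":{"type":"number"},"squeeze":{"type":"number"},"only":{"type":"string"},"quiet":{"type":"boolean"},"lines":{"type":"string"}},"required":["segments"],"additionalProperties":false}. segments is a list of rows, 1 to 5 of them, each written [[dx, dy, dz], turn]: dx, dy, dz in m, then a turn about the tool's z in rad; each row shifts and turns the commanded pose from where the row before left it, along the tool's axes as they then stand; what a row does not reach is not made up. A row lasts 1/8 s, in which the tool goes at most 0.0625 m and 0.188 rad, less where a joint would pass 70% of its speed; a pose out of reach is approached as far as the arm can. jaw is the opening from 0.0 (shut) to 1.0 (fully open), set as the call begins (left out keeps the last). The fingers move at their own pace and stop on an object; squeeze is the grip in N (left out, the last holds). Time passes only in rows, so rows that do not move let the fingers close. The tool returns the time, the measured TCP pose, the force, the opening and the grip force at its end. only (a regular expression) keeps the lines of the reply that match it, lines (a string "A,B") keeps lines A to B, and quiet returns only ok. Input that does not fit is refused with a message, and nothing moves.
- status.read_state(): the state, without advancing time (a new reading comes with each control period).
- read_camera(name): name is "scene" or "top"; returns the picture (400x640x3 uint8, red, green, blue); there is no depth.
- camera_info(name): a dict with "intrinsics" (3x3 intrinsics, pixels), "extrinsics" (4x4, takes a point from camera to world coordinates). Camera axes: x right, y down, z forward; pixel columns grow to the right and rows downward; lengths in m; the calibration is good to about 2 mm. A picture is of the moment at which its call begins. camera_info takes no time and is no camera call.
- finish_job(): hands the job in; it is judged then, once.
The state is a dict: "time": time; "q": joint angles; "joint_vel": joint speeds; "joint_torque": joint torques, N m; "tool_pos": TCP position; "tcp_rot": TCP orientation; "wrist_force": force on the tool from outside, world axes, zero at the start; "torque": the same for the moment, N m; "width": opening from 0.0 (shut) to 1.0 (fully open); "grip_force": force on a finger pad.
Only numpy, scipy, OpenCV 4.12 (cv2) and the standard library are available. Lean on these libraries where they do the work, as an engineer would, in place of code of your own. Each camera call takes 0.05 s, during which the arm holds its last target. There are 200 camera calls.

TASK

Two small slide stages stand on the bench. On the one that carries the sample box with the pale lid, turn the blue thumbscrew clockwise until it bottoms, then back it off an eighth of a turn (45 degrees) and let go. Leave the thumbscrew of the stage with the dark-lidded box as it is.

Things in the scene. Friction and masses are not known exactly. Their poses are not given: they have to be found in the camera images.
- pale_stage: Aluminium slide stage, fixed to the bench, 170 x 72 mm, with a fixed sample box (white lid, black base, top 40 mm above the bench). Origin: centre of its underside. Local x = its long axis: box centred 34 mm to -x, thumbscrew's axis 55 mm to +x, over a white dial (51 mm across, 37 mm high) with wide red ticks towards local +x and -x and black ticks each eighth of a turn.
- pale_screw_grip (a point): Centre of the wing of that stage's thumbscrew, on its vertical axis, 62 mm above the bench. The wing is a blue upright flat bar, 44 mm long (this point's local x), 12 mm thick (local y) and 22 mm high (51 to 73 mm above the bench); pinch it across its thickness from above, finger pads centred here.
- pale_screw (a joint): Turn of that thumbscrew, rad: 0 = bottomed on its hard stop (wing along the stage's local x, over the red ticks), growing counter-clockwise seen from above as it is backed off; 1.9 at most. Starts at 1.1 to 1.4, so one grasp is enough. It drags with 0.06 N m, stays where it is left, and its height does not change.
- dark_screw_tip (a point): One end of the wing of the other stage's thumbscrew, 22 mm from its axis, 62 mm above the bench. That stage is alike but carries a sample box with a dark grey lid; its screw is to stay as it is.

How it is judged:
On the way:
1. the pale-box stage's thumbscrew is bottomed (within 0.14 rad, 8 degrees, of its stop) (value of joint pale_screw below 0.14 rad), for 0.1 s.
At the end, for the whole second after the job is handed in: The pale-box stage's thumbscrew, after having been bottomed, rests backed off by an eighth of a turn: 0.785 rad, give or take 0.21 rad (45 degrees, give or take 12) (value of joint pale_screw between 0.575 and 0.995 rad and velocity of joint pale_screw between -0.1 and 0.1 rad/s); the robot touches nothing.
It fails at once if the other stage's thumbscrew is turned (its wing's end moves more than 6 mm, about 16 degrees) (distance of dark_screw_tip from where it was at the start of the episode above 0.006 m).
It also fails if it takes over 35 s, if anything falls off the work surface, if the arm or the gripper's body presses on something with over 40 N, if the wrist force passes 120 N, or if a joint passes its speed limit or range.

## Working session

There is one attempt and no reset: what is moved stays moved. The work goes in short steps, Python scripts to look and compute and a tool call to move; the robot and the scene stay as the last step left them, time stands still between calls to the robot, and variables do not carry over. Pictures are saved under pics/ and viewed, at most 10 in all, crops included, and the job is handed in when it is done.

```bash
ls; mkdir -p pics; python3 - <<'E'
from workcell import bot, status, read_camera, camera_info, finish_job
import cv2,numpy as np
for n in ("scene","top"):
    im=read_camera(n); cv2.imwrite(f"pics/{n}0.png",im[:,:,::-1])
    i=camera_info(n); print(n,np.round(i["intrinsics"],1).tolist(),np.round(i["extrinsics"],4).tolist())
s=status.read_state(); print(s["time"],s["tool_pos"],s["tcp_rot"],bot.hold_point_z,s["width"])
E
```

```text
pics
workcell.py
scene [[408.2, 0.0, 321.8], [0.0, 408.2, 201.4], [0.0, 0.0, 1.0]] [[0.982, -0.1312, 0.1355, 0.3474], [-0.1881, -0.7327, 0.6541, -0.5286], [0.0135, -0.6678, -0.7442, 0.7006], [0.0, 0.0, 0.0, 1.0]]
top [[452.0, 0.0, 321.6], [0.0, 452.0, 198.3], [0.0, 0.0, 1.0]] [[-0.0289, -0.9938, 0.1074, 0.3711], [-0.9995, 0.0279, -0.0114, 0.0306], [0.0083, -0.1077, -0.9941, 0.9321], [0.0, 0.0, 0.0, 1.0]]
0.1 [ 0.29560355 -0.60603164  0.20186217] [-3.05910445e+00 -7.06281577e-01  6.34277974e-04] 0.0187 0.9964668545068852
```

View pics/scene0.png

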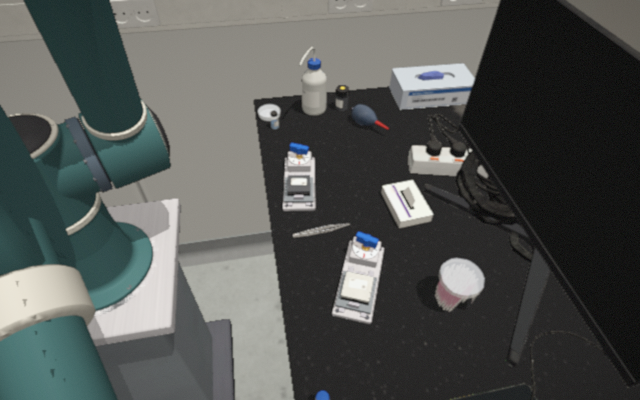

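View pics/top0.png

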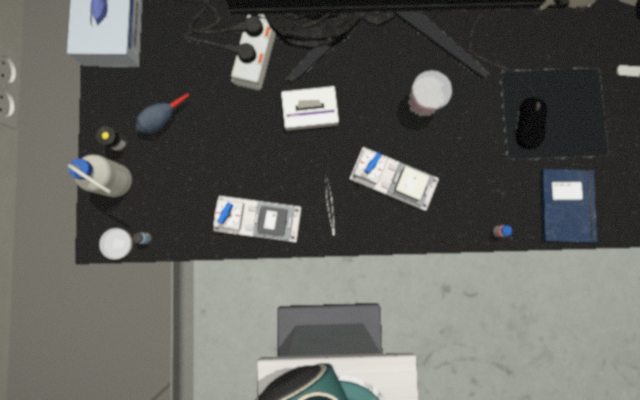

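The scene view shows the pale-lidded stage at (358,278) with its blue wing at (367,239), and the dark one at (298,182). In the top view the pale box is at (413,183) with its wing at (373,162), and the dark stage's wing is at (225,212). A monitor stands behind the stages. Next I'll measure the pale wing in both views.

```bash
cat > h.py <<'E'
from workcell import bot, status, read_camera, camera_info, finish_job
import cv2,numpy as np
def cam(n):
    i=camera_info(n); return np.array(i["intrinsics"]),np.array(i["extrinsics"])
def ray(n,uv):
    K,E=cam(n); d=E[:3,:3]@np.linalg.inv(K)@np.r_[uv,1.]; return E[:3,3],d/np.linalg.norm(d)
def plane(n,uv,z):
    o,d=ray(n,uv); return o+d*(z-o[2])/d[2]
def tri(a,b):
    A=[];B=[]
    for n,uv in (("scene",a),("top",b)):
        o,d=ray(n,uv); P=np.eye(3)-np.outer(d,d); A.append(P);B.append(P@o)
    p=np.linalg.lstsq(np.vstack(A),np.hstack(B),rcond=None)[0]
    return p,[round(float(np.linalg.norm(A[k]@p-B[k]))*1e3,1) for k in (0,1)]
def blue(im,x0,x1,y0,y1):
    h=cv2.cvtColor(im,cv2.COLOR_RGB2HSV); m=cv2.inRange(h,(100,130,60),(125,255,255))
    r=np.zeros_like(m); r[y0:y1,x0:x1]=m[y0:y1,x0:x1]
    return r
def rect(m):
    p=np.argwhere(m)[:,::-1].astype(np.float32); return p.mean(0),cv2.minAreaRect(p),len(p)
E
python3 - <<'E'
from h import *
S=cv2.imread("pics/scene0.png")[:,:,::-1].copy();T=cv2.imread("pics/top0.png")[:,:,::-1].copy()
ms=blue(S,345,390,225,255); mt=blue(T,355,392,145,180)
for n,m in(("scene",ms),("top",mt)):
    c,r,k=rect(m); print(n,c,r,k)
    for q in cv2.boxPoints(r): print(q, plane(n,q,.073))
print(tri(rect(ms)[0],rect(mt)[0]))
a=cv2.resize(S[215:330,325:395],None,fx=5,fy=5,interpolation=cv2.INTER_CUBIC)
b=cv2.resize(T[140:215,340:445],None,fx=4,fy=4,interpolation=cv2.INTER_CUBIC)
o=np.zeros((max(a.shape[0],b.shape[0]),a.shape[1]+b.shape[1],3),np.uint8);o[:a.shape[0],:a.shape[1]]=a;o[:b.shape[0],a.shape[1]:]=b
cv2.imwrite("pics/c1.png",o[:,:,::-1]);print(o.shape)
E
```

```text
scene [366.53247 238.7619 ] ((365.9000244140625, 238.7000274658203), (22.807889938354492, 12.074767112731934), 26.56505012512207) 231
[353.      239.00002] [ 0.50230144 -0.08233348  0.073     ]
[358.40002 228.20003] [ 0.51894542 -0.05873299  0.073     ]
[378.80005 238.40004] [ 0.55132897 -0.08976809  0.073     ]
[373.40002 249.20003] [ 0.5343055  -0.11223317  0.073     ]
top [372.93 162.22] ((373.173095703125, 162.1346435546875), (5.174642086029053, 23.15433120727539), 37.87498474121094) 100
[364.0231  169.68465] [ 0.51696565 -0.06262625  0.073     ]
[378.2385  151.40773] [ 0.55201528 -0.09155419  0.073     ]
[382.3231  154.58464] [ 0.54555406 -0.09919583  0.073     ]
[368.1077  172.86156] [ 0.51055886 -0.07025215  0.073     ]
(array([ 0.53126905, -0.08118276,  0.06562212]), [1.2, 1.2])
(575, 770, 3)
```

View pics/c1.png

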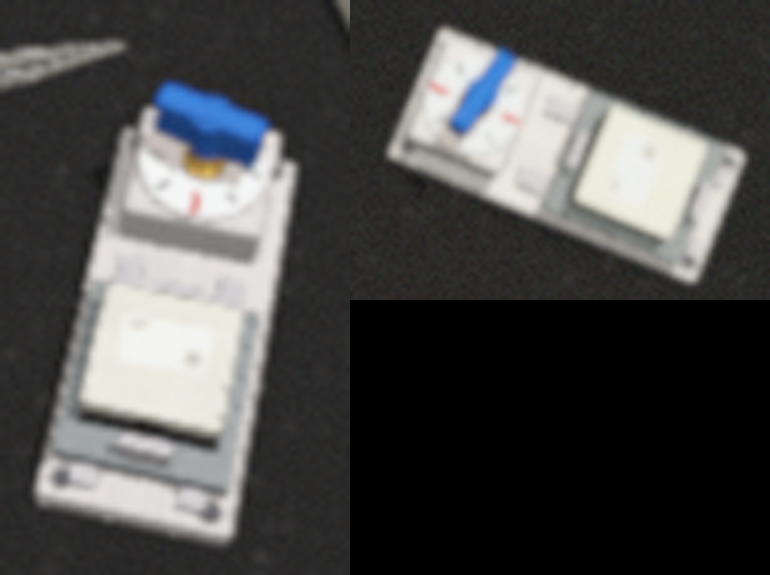

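The crop shows the wing lying diagonally over the dial, with the red ticks visible at crop (438,90) and (511,119). I'll measure the stage heading next from the red ticks and the lid.

```bash
python3 - <<'E'
from h import *
S=cv2.imread("pics/scene0.png")[:,:,::-1].copy();T=cv2.imread("pics/top0.png")[:,:,::-1].copy()
h=cv2.cvtColor(T,cv2.COLOR_RGB2HSV)
m=(cv2.inRange(h,(0,60,90),(8,255,255))|cv2.inRange(h,(170,60,90),(180,255,255)));k=np.zeros_like(m);k[145:185,350:395]=m[145:185,350:395]
n,l,st,c=cv2.connectedComponentsWithStats(k)
P=[]
for i in range(1,n):
    if st[i,4]>1: p=plane("top",c[i],.037);P.append(p);print(c[i],st[i,4],p)
def lid(I,x0,x1,y0,y1):
    h=cv2.cvtColor(I,cv2.COLOR_RGB2HSV);m=cv2.inRange(h,(20,15,160),(40,90,255));r=np.zeros_like(m);r[y0:y1,x0:x1]=m[y0:y1,x0:x1]
    r=cv2.morphologyEx(r,cv2.MORPH_CLOSE,np.ones((7,7)));return cv2.minAreaRect(np.argwhere(r)[:,::-1].astype(np.float32)),cv2.countNonZero(r)
lt,ls=lid(T,388,430,160,205),lid(S,335,385,265,308);print(lt,ls)
b,e=tri(ls[0][0],lt[0][0]);print("lid",b,e)
# stage outline, top view, low-saturation bright pixels
g=cv2.cvtColor(T,cv2.COLOR_RGB2GRAY);r=np.zeros_like(g);r[142:215,342:445]=(g>95)[142:215,342:445]
r=cv2.morphologyEx(r,cv2.MORPH_CLOSE,np.ones((5,5)))
R=cv2.minAreaRect(np.argwhere(r)[:,::-1].astype(np.float32));print("stage",R)
q=[plane("top",x,.015)[:2] for x in cv2.boxPoints(R)]
for i in range(4):
    d=q[(i+1)%4]-q[i];print(np.linalg.norm(d),np.degrees(np.arctan2(d[1],d[0])))
w=np.array([.5313,-.0811]);d=w-plane("top",lt[0][0],.04)[:2];print("box->wing",np.linalg.norm(d),np.degrees(np.arctan2(d[1],d[0])))
E
```

```text
(((412.32843017578125, 182.5118408203125), (27.000001907348633, 26.53846549987793), 22.61986541748047), 524) (((356.9353942871094, 286.44659423828125), (28.107439041137695, 24.13492202758789), 12.994616508483887), 72)
lid [ 0.49377396 -0.16259573  0.03511985] [0.9, 0.9]
stage ((394.023193359375, 178.25958251953125), (84.42927551269531, 36.54851531982422), 22.442750930786133)
0.07650276251805976 -24.19795316728138
0.17344578350482345 -114.45330094124378
0.0760298455002087 154.71132781290157
0.17199703406766448 65.70667656720876
box->wing 0.08878221067582909 65.15846376579
```

Call:
jog_arm --segments '[[[0.044,-0.037,0],0],[[0.044,-0.037,0],0],[[0.044,-0.037,0],0],[[0.044,-0.037,0],0],[[0.044,-0.037,0],0]]' --jaw 1.0 --squeeze 40

```text
time: 0.72
tool_pos: [0.4128, -0.342, 0.2026]
tcp_rot: [-3.061, -0.706, 0.0]
wrist_force: [0.4, 0.5, -0.4]
width: 0.999
grip_force: 0.0
```

Call:
jog_arm --segments '[[[0.044,-0.037,0],0],[[0.044,-0.037,0],0],[[0.044,-0.037,0],0],[[0.044,-0.037,0],0],[[0.044,-0.037,0],0]]'

```text
time: 1.35
tool_pos: [0.5294, -0.0794, 0.2028]
tcp_rot: [3.061, 0.707, -0.0]
wrist_force: [1.2, 0.4, 0.1]
width: 0.997
grip_force: 0.0
```

Call:
jog_arm --segments '[[[0,0,0],-0.18],[[0,0,0],-0.18],[[0,0,0],-0.18],[[0,0,0],-0.18],[[0,0,0],-0.18]]'

```text
time: 1.98
tool_pos: [0.5287, -0.0811, 0.2025]
tcp_rot: [-2.442, -1.975, 0.001]
wrist_force: [0.5, -0.4, -0.1]
width: 1.001
grip_force: 0.0
```

Call:
jog_arm --segments '[[[0,0,0],-0.18],[[0,0,0],-0.18],[[0,0,0],-0.18],[[0,0,0],-0.18],[[0,0,0],-0.18]]'

```text
time: 2.6
tool_pos: [0.5287, -0.0812, 0.2025]
tcp_rot: [-1.34, -2.84, 0.0]
wrist_force: [1.0, -0.2, 0.3]
width: 1.001
grip_force: 0.0
```

```bash
cat > st.py <<'E'
from h import *
from scipy.spatial.transform import Rotation as Ro
s=status.read_state(); R=Ro.from_rotvec(s["tcp_rot"]).as_matrix(); p=np.array(s["tool_pos"])
print("t",s["time"],"p",p.round(4),"yaw",np.degrees(np.arctan2(R[1,0],R[0,0])).round(1),"zaxis",R[:,2].round(3),"q",np.round(s["q"],2),"w",s["width"],"F",np.round(s["wrist_force"],1),"M",np.round(s["torque"],2))
print("to grasp, tool axes:",(R.T@(np.array([.5313,-.0811,.062])-(p-R[:,2]*bot.hold_point_z))).round(4),"turn",np.radians(np.degrees(np.arctan2(R[1,0],R[0,0]))-140.4).round(3))
E
python3 st.py
```

```text
t 2.6 p [ 0.5287 -0.0812  0.2025] yaw 129.5 zaxis [-0.001  0.    -1.   ] q [-0.2  -0.    1.9   0.    1.24 -0.89] w 1.0008598036059961 F [ 1.  -0.2  0.3] M [0.03 0.02 0.06]
to grasp, tool axes: [-0.0017  0.0021  0.1592] turn -0.191
```

Call:
jog_arm --segments '[[[-0.0017,0.0021,0],-0.1],[[0,0,0],-0.09],[[0,0,0.04],0],[[0,0,0.04],0],[[0,0,0.03],0]]'

```text
time: 3.22
tool_pos: [0.5305, -0.081, 0.0908]
tcp_rot: [-1.073, -2.95, 0.001]
wrist_force: [0.1, -1.0, 0.3]
width: 1.0
grip_force: 0.0
```

Call:
jog_arm --segments '[[[0,0,0.02],0],[[0,0,0.015],0],[[0,0,0.009],0],[[0,0,0.005],0],[[0,0,0],0]]'

```text
time: 3.85
tool_pos: [0.5321, -0.0813, 0.0443]
tcp_rot: [1.074, 2.952, 0.0]
wrist_force: [-0.5, -0.5, -0.1]
width: 0.999
grip_force: 0.0
```

```bash
python3 st.py; python3 - <<'E'
from h import *
S=read_camera("scene");T=read_camera("top")
a=cv2.resize(S[170:330,300:440],None,fx=3,fy=3);b=cv2.resize(T[115:235,320:445],None,fx=3,fy=3)
o=np.zeros((480,a.shape[1]+b.shape[1],3),np.uint8);o[:,:a.shape[1]]=a;o[:b.shape[0],a.shape[1]:]=b
cv2.imwrite("pics/c2.png",o[:,:,::-1])
E
```

```text
t 3.85 p [ 0.5321 -0.0813  0.0443] yaw 140.0 zaxis [ 0. -0. -1.] q [-0.2   0.16  2.04  0.    0.94 -1.07] w 0.9990202241047091 F [-0.5 -0.5 -0.1] M [-0.02 -0.04  0.02]
to grasp, tool axes: [ 0.0007 -0.0004  0.001 ] turn -0.007
```

View pics/c2.png

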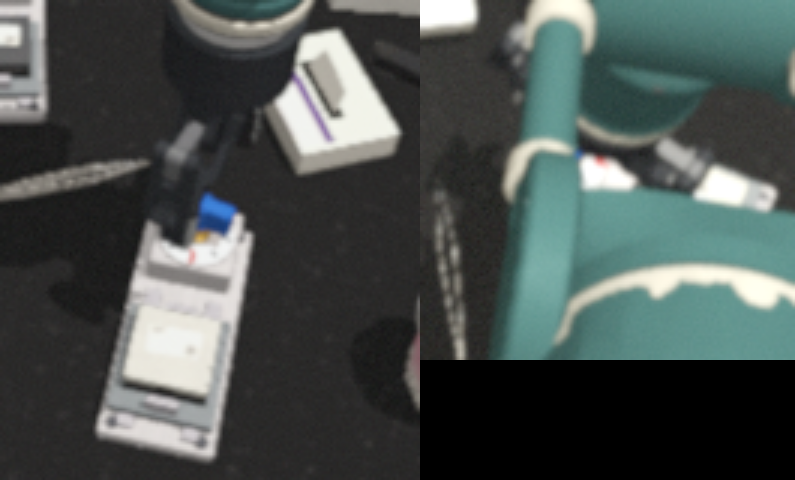

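The near finger stands in front of the wing at crop (180,200), and the far one is behind it. They straddle the wing, so I'll close.

Call:
jog_arm --segments '[[[0,0,0.001],0],[[0,0,0],0],[[0,0,0],0],[[0,0,0],0],[[0,0,0],0]]' --jaw 0 --squeeze 40

```text
time: 4.58
tool_pos: [0.5318, -0.0813, 0.0433]
tcp_rot: [-1.074, -2.952, 0.0]
wrist_force: [-1.1, 0.1, 0.7]
width: 0.109
grip_force: 38.9
```

Call:
jog_arm --segments '[[[0,0,0],0],[[0,0,0],0]]'

```text
time: 4.82
tool_pos: [0.5319, -0.0813, 0.0433]
tcp_rot: [-1.074, -2.952, 0.0]
wrist_force: [-1.6, -0.4, 2.8]
width: 0.113
grip_force: 39.1
```

```bash
python3 st.py
```

```text
t 4.825 p [ 0.5319 -0.0813  0.0433] yaw 140.0 zaxis [-0. -0. -1.] q [-0.2   0.16  2.04 -0.    0.93 -1.07] w 0.11294596490088461 F [-1.6 -0.4  2.8] M [-0.1   0.27  0.01]
to grasp, tool axes: [ 0.0006 -0.0002 -0.    ] turn -0.007
```

Held firmly with low wrist force. I'll turn it clockwise.

Call:
jog_arm --segments '[[[0,0,0],0.1],[[0,0,0],0.12],[[0,0,0],0.12],[[0,0,0],0.12],[[0,0,0],0.12]]'

```text
time: 5.45
tool_pos: [0.5311, -0.0818, 0.0432]
tcp_rot: [-1.877, -2.518, 0.003]
wrist_force: [-4.5, -2.9, 5.2]
width: 0.107
grip_force: 39.6
```

```bash
python3 st.py
```

```text
t 5.45 p [ 0.5311 -0.0818  0.0432] yaw 106.6 zaxis [-0.002 -0.001 -1.   ] q [-0.2   0.16  2.04 -0.    0.94 -0.49] w 0.10712975137783018 F [-4.5 -2.9  5.2] M [-0.48  0.65  0.13]
to grasp, tool axes: [ 0.0006  0.0004 -0.0001] turn -0.59
```

Call:
jog_arm --segments '[[[0,0,0],0.12],[[0,0,0],0.12],[[0,0,0],0.12],[[0,0,0],0.1],[[0,0,0],0.06]]'

```text
time: 6.08
tool_pos: [0.5302, -0.0819, 0.0432]
tcp_rot: [-2.459, -1.953, 0.005]
wrist_force: [-5.8, -2.6, 7.6]
width: 0.107
grip_force: 40.0
```

```bash
python3 st.py
```

```text
t 6.075 p [ 0.5302 -0.0819  0.0432] yaw 76.9 zaxis [-0.003 -0.001 -1.   ] q [-0.2   0.16  2.05 -0.    0.94  0.03] w 0.10726875541274188 F [-5.8 -2.6  7.6] M [-0.45  1.03  0.07]
to grasp, tool axes: [ 0.001   0.0008 -0.0001] turn -1.108
```

Call:
jog_arm --segments '[[[0,0,0],0.06],[[0,0,0],0.06],[[0,0,0],0.04],[[0,0,0],0]]'

```text
time: 6.58
tool_pos: [0.5299, -0.0818, 0.0432]
tcp_rot: [-2.606, -1.752, 0.006]
wrist_force: [-6.9, -3.2, 7.7]
width: 0.108
grip_force: 40.0
```

```bash
python3 st.py
```

```text
t 6.575 p [ 0.5299 -0.0818  0.0432] yaw 67.8 zaxis [-0.004 -0.001 -1.   ] q [-0.2   0.16  2.05 -0.    0.94  0.19] w 0.10801545728188529 F [-6.9 -3.2  7.7] M [-0.41  1.18 -0.01]
to grasp, tool axes: [ 0.0011  0.0009 -0.0001] turn -1.266
```

Call:
jog_arm --segments '[[[0,0,0],0.04],[[0,0,0],0.03],[[0,0,0],0]]'

```text
time: 6.95
tool_pos: [0.5298, -0.0818, 0.0432]
tcp_rot: [-2.665, -1.66, 0.006]
wrist_force: [-6.8, -1.7, 7.0]
width: 0.107
grip_force: 40.0
```

```bash
python3 st.py
```

```text
t 6.95 p [ 0.5298 -0.0818  0.0432] yaw 63.8 zaxis [-0.004 -0.001 -1.   ] q [-0.2   0.16  2.05 -0.    0.94  0.26] w 0.10749542419182821 F [-6.8 -1.7  7. ] M [-0.41  1.14  0.06]
to grasp, tool axes: [ 0.0012  0.001  -0.0001] turn -1.336
```

Call:
jog_arm --segments '[[[0,0,0],0.04],[[0,0,0],0]]'

```text
time: 7.2
tool_pos: [0.5298, -0.0818, 0.0432]
tcp_rot: [-2.698, -1.607, 0.006]
wrist_force: [-6.3, -2.1, 7.6]
width: 0.112
grip_force: 40.9
```

```bash
python3 st.py
```

```text
t 7.2 p [ 0.5298 -0.0818  0.0432] yaw 61.6 zaxis [-0.004 -0.001 -1.   ] q [-0.2   0.16  2.05 -0.    0.94  0.3 ] w 0.1123939286192231 F [-6.3 -2.1  7.6] M [-0.4   1.21  0.27]
to grasp, tool axes: [ 0.0013  0.0009 -0.0001] turn -1.376
```

Call:
jog_arm --segments '[[[0,0,0],0.04],[[0,0,0],0]]'

```text
time: 7.45
tool_pos: [0.5298, -0.0818, 0.0432]
tcp_rot: [-2.729, -1.554, 0.007]
wrist_force: [-7.0, -2.1, 7.2]
width: 0.107
grip_force: 42.7
```

```bash
python3 st.py
```

```text
t 7.45 p [ 0.5298 -0.0818  0.0432] yaw 59.3 zaxis [-0.004 -0.001 -1.   ] q [-0.2   0.16  2.05 -0.    0.94  0.34] w 0.10667167373235494 F [-7.  -2.1  7.2] M [-0.37  1.2   0.4 ]
to grasp, tool axes: [ 0.0013  0.0009 -0.0001] turn -1.415
```

The moment about the screw axis rose from 0.06 to 0.4 N m past yaw 63°, so it's on the stop. I'll back off to tool yaw of about 108°.

Call:
jog_arm --segments '[[[0,0,0],0],[[0,0,0],-0.1],[[0,0,0],-0.12],[[0,0,0],-0.12],[[0,0,0],-0.12]]'

```text
time: 8.07
tool_pos: [0.5304, -0.0819, 0.0432]
tcp_rot: [-2.3, -2.138, 0.004]
wrist_force: [-5.6, -2.8, 5.2]
width: 0.111
grip_force: 39.2
```

Call:
jog_arm --segments '[[[0,0,0],-0.12],[[0,0,0],-0.12],[[0,0,0],-0.1],[[0,0,0],-0.06],[[0,0,0],0]]'

```text
time: 8.7
tool_pos: [0.5311, -0.0818, 0.0432]
tcp_rot: [-1.835, -2.549, 0.002]
wrist_force: [-4.8, -3.3, 5.9]
width: 0.109
grip_force: 39.3
```

```bash
python3 st.py
```

```text
t 8.7 p [ 0.5311 -0.0818  0.0432] yaw 108.5 zaxis [-0.001 -0.001 -1.   ] q [-0.2   0.16  2.04 -0.    0.94 -0.52] w 0.10933050888101993 F [-4.8 -3.3  5.9] M [-0.57  0.8  -0.02]
to grasp, tool axes: [ 0.0006  0.0003 -0.0001] turn -0.557
```

Now I'll release, retreat straight up, and look.

Call:
jog_arm --segments '[[[0,0,0],0],[[0,0,0],0],[[0,0,0],0],[[0,0,0],0],[[0,0,0],0]]' --jaw 1.0

```text
time: 9.32
tool_pos: [0.5319, -0.0812, 0.0431]
tcp_rot: [1.835, 2.55, 0.0]
wrist_force: [0.3, 0.2, 0.6]
width: 1.0
grip_force: 0.0
```

```bash
python3 st.py
```

```text
t 9.325 p [ 0.5319 -0.0812  0.0431] yaw 108.5 zaxis [ 0.  0. -1.] q [-0.2   0.16  2.04  0.    0.93 -0.52] w 1.0000800954792328 F [0.3 0.2 0.6] M [-0.02 -0.05  0.01]
to grasp, tool axes: [ 0.0003 -0.0006 -0.0002] turn -0.557
```

Call:
jog_arm --segments '[[[0,0,-0.02],0],[[0,0,-0.04],0],[[0,0,-0.05],0],[[0,0,-0.05],0],[[0,0,0],0]]'

```text
time: 9.95
tool_pos: [0.5357, -0.082, 0.209]
tcp_rot: [1.83, 2.542, 0.007]
wrist_force: [-0.2, 0.0, -0.5]
width: 1.002
grip_force: 0.0
```

```bash
python3 st.py
```

```text
t 9.95 p [ 0.5357 -0.082   0.209 ] yaw 108.5 zaxis [ 0.011 -0.002 -1.   ] q [-0.2   0.    1.89  0.    1.24 -0.52] w 1.0015682071185912 F [-0.2  0.  -0.5] M [ 0.02 -0.03 -0.02]
to grasp, tool axes: [ 0.003  -0.0052  0.1656] turn -0.557
```

Call:
jog_arm --segments '[[[-0.041,-0.035,0],0],[[-0.041,-0.035,0],0],[[-0.041,-0.035,0],0],[[-0.041,-0.035,0],0],[[-0.041,-0.035,0],0]]'

```text
time: 10.58
tool_pos: [0.4296, -0.3322, 0.2018]
tcp_rot: [-1.834, -2.549, -0.0]
wrist_force: [1.0, -1.0, -0.5]
width: 1.0
grip_force: 0.0
```

Call:
jog_arm --segments '[[[-0.041,-0.035,0],0],[[0,0,0],0]]'

```text
time: 10.82
tool_pos: [0.4087, -0.3838, 0.2016]
tcp_rot: [-1.84, -2.544, 0.001]
wrist_force: [1.7, 0.5, 0.3]
width: 1.001
grip_force: 0.0
```

```bash
python3 - <<'E'
from h import *
S=read_camera("scene");T=read_camera("top")
cv2.imwrite("pics/s3.png",S[:,:,::-1])
ms=blue(S,345,390,225,255); mt=blue(T,355,392,145,180)
for n,m in(("scene",ms),("top",mt)):
    c,r,k=rect(m); q=[plane(n,x,.073)[:2] for x in cv2.boxPoints(r)]; print(n,c,k)
    for i in (0,1):
        d=q[i+1]-q[i];print(np.linalg.norm(d),np.degrees(np.arctan2(d[1],d[0]))%180-65.3)
a=cv2.resize(S[215:330,325:395],None,fx=5,fy=5,interpolation=cv2.INTER_CUBIC)
b=cv2.resize(T[140:215,340:445],None,fx=4,fy=4,interpolation=cv2.INTER_CUBIC)
o=np.zeros((575,770,3),np.uint8);o[:,:350]=a;o[:300,350:]=b
cv2.imwrite("pics/c3.png",o[:,:,::-1])
d0=blue(cv2.imread("pics/top0.png")[:,:,::-1].copy(),205,250,195,230);print("dark",rect(d0)[1],rect(blue(T,205,250,195,230))[1])
E
```

```text
scene [nan nan] 0
0.0 -65.3
0.0 -65.3
top [372.36 163.19] 100
0.03997683319959755 52.3465581903459
0.012079473309580318 -38.863127673371636
dark ((224.93838500976562, 213.16439819335938), (7.0224690437316895, 20.0140380859375), 20.556045532226562) ((224.93838500976562, 213.16439819335938), (7.0224690437316895, 20.0140380859375), 20.556045532226562)h.py:20: RuntimeWarning: Mean of empty slice.
  p=np.argwhere(m)[:,::-1].astype(np.float32); return p.mean(0),cv2.minAreaRect(p),len(p)
  ret = um.true_divide(
```

View pics/c3.png

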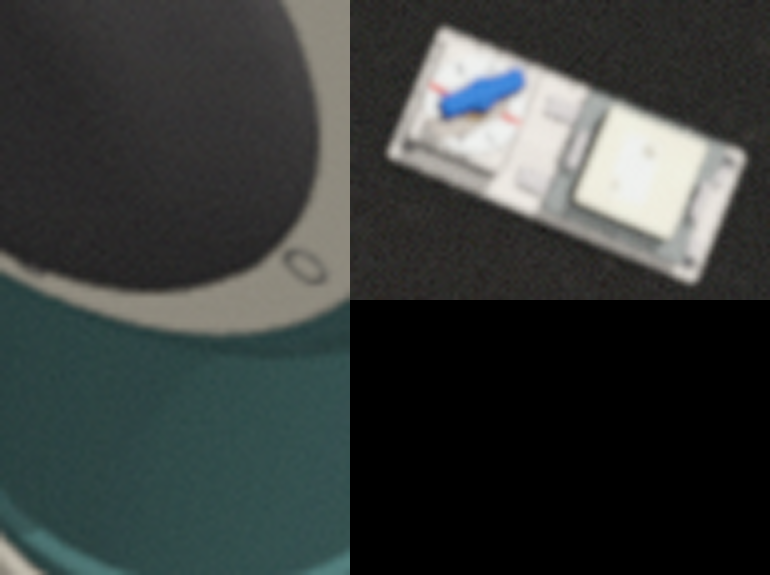

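The top crop shows the wing from (441,108) to (522,78), about 43° off the stage axis. The hub bulge skews the rectangle fit, so I'll check with PCA and in the dark-screw comparison nothing has moved.

```bash
python3 - <<'E'
from h import *
T=read_camera("top")
for I in (cv2.imread("pics/top0.png")[:,:,::-1].copy(),T):
    f=I[145:180,355:392].astype(float); w=np.clip(f[...,2]-f[...,0]-25,0,None)
    y,x=np.mgrid[145:180,355:392]; P=np.array([plane("top",(a,b),.073)[:2] for a,b in zip(x.ravel(),y.ravel())])
    C=np.cov(P.T,aweights=w.ravel()); v=np.linalg.eigh(C)[1][:,1]; a=np.degrees(np.arctan2(v[1],v[0]))%180
    print(a,a-65.3,np.radians(a-65.3), a-63)
E
```

```text
143.3093223216581 78.0093223216581 1.361519521762441 80.3093223216581
110.6864093833032 45.3864093833032 0.79214227939669 47.6864093833032
```

The screw reads 0.79 rad, inside the band, and the robot is clear, so I'm handing in.

```bash
python3 -c "
from workcell import bot, status, read_camera, camera_info, finish_job
print(finish_job())"
```

```text
the job is handed in; nothing more can be done
None
```

I turned the pale stage's thumbscrew clockwise onto its stop, backed it off to about 0.79 rad (45°) by the top camera, and released it; the dark stage's screw did not move in the top view, and the job is handed in (no verdict was returned).

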